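Hold up the notched glass label plate to be read

ROBOT

A 7-joint arm with a two-finger parallel gripper is mounted at the origin on a cart in front of the work surface, level with it; the furniture and walls round the work are solid. World frame = base frame: x ahead of the robot, y to its left, z up, the work surface at z = 0. Lengths are in m, angles in degrees, forces in N, time in s.
With the tool pointing down it reaches from about 0.4 to 0.85 m from the base axis. Payload 10.4 kg.
Tool frame: the origin (TCP) lies on the centre line of the jaws, within the pads' length; the fingertips stand 8 mm ahead of it and the grasp point (between the pads) lies 11 mm behind it; z points along the fingers, y is the line along which they close (so a half turn about z gives the same grasp; the last joint's range is limited). The gripper opens to 87 mm and grips with 3 to 60 N. Pads are 19 mm wide; open, the fingers measure 117 mm over their backs; the gripper's body (75 mm by 190 mm) begins 51 mm behind the grasp point.
Start: joints at [-67.3, 19.034, -3.707, 83.658, 1.238, 77.344, -5.071], TCP at [0.254, 0.571, 0.231] pointing down, gripper open.
Joint ranges: [-148.97, 148.97], [-28.65, 121.19], [-84.17, 76.75], [9.2, 138.47], [-72.65, 252.65], [3.7, 117.97], [-149.18, 149.18]. Speed limits (degrees/s): [127.2, 127.2, 159.86, 159.86, 180, 180, 180].

INTERFACE

Orientations are given as [roll, pitch, yaw] about the fixed x, y, z axes, in that order (R = Rz(yaw) Ry(pitch) Rx(roll)).
In Python, from rig import readout, vision, order gives the robot as it stands.
- The arm moves only by the tool send_rows, never from a script. Its argument "steps" is one flat list of numbers, 5 for each row, row after row: the shift along the tool's x, y, z scaled (see below), then the turn about the tool's z scaled (see below), then the opening, from -1 (shut) to 1 (fully open). A call has exactly 8 rows; each row shifts and turns the commanded pose from where the row before left it, along the tool's axes as they then stand; what a row does not reach is not made up. The controller multiplies each number of a shift by 0.02 m and each number of a turn by 6 degrees. A row lasts 1/12 s, in which the tool goes at most 41.7 mm and 7.16 degrees, less where a joint would pass 70% of its speed; a pose out of reach is approached as far as the arm can. A call with a number of a shift or a turn outside -1 to 1 is refused whole. A call with a gripper value outside its range is refused whole. The fingers move at their own pace and stop on an object; the grip force is fixed at half the most. Time passes only in rows, so rows that do not move let the fingers close, or fill a call up. It gives the time, the measured TCP pose, the force, the opening and the grip force at its end, in the units of the state.
- readout.get_state(): the state, without advancing time (a new reading comes with each control period).
- vision.snapshot(name): name is "scene" or "top" or "wrist"; returns the picture (480x640x3 uint8, red, green, blue); there is no depth.
- vision.camera_params(name): a dict with "fx", "fy", "cx", "cy" (pixels), "view" (4x4, takes a point from world to camera coordinates). Camera axes: x right, y down, z forward; pixel columns grow to the right and rows downward; lengths in m; the calibration is good to about 2 mm. A picture is of the moment at which its call begins: read the wrist's pose just before it. camera_params takes no time and is no camera call; for the wrist camera it gives the pose at the moment of the call.
- order.close_job(): hands the job in; it is judged then, once.
The state is a dict: "t": time; "joints": joint angles; "qd": joint speeds; "joint_torque": joint torques, N m; "tool_pos": TCP position; "eef_rot": TCP orientation; "wrist_force": force on the tool from outside, world axes, zero at the start; "wrist_torque": the same for the moment, N m; "width": finger opening in m; "grasp_force": force on a finger pad.
Only numpy, scipy, OpenCV 4.12 (cv2) and the standard library are available. Lean on these libraries where they do the work, as an engineer would, in place of code of your own. Each camera call takes 0.05 s, during which the arm holds its last target. There are 200 camera calls.

TASK

Three loose glass label plates lie drying flat on little wooden stands; pick up the one that has a small square notch in one corner, taking it by its clear end and keeping the fingers off the frosted label end, which is the end with the notch. Hold it some 25 cm above the worktop for the cook, who stands behind the robot, to read: label end away from the robot and uppermost, the plate leaned back by about 35 degrees from lying flat so that its upper face looks towards the cook, level from side to side. Finish while still holding it there, and leave the other two plates as they lie.

Things in the scene. Friction and masses are not known exactly. Their poses are not given: they have to be found in the camera images.
- tag_center (a point): Centre of the wanted glass plate, loose, 120 x 40 x 6 mm, 72 g, lying flat on a stand, centre 35 mm above the worktop. x: along it to the frosted label end; y: across; z: out of its upper face. Frosted (slightly whiter) from 12 to 60 mm along x, clear from -60 to 12. A 12 x 12 mm square notch is cut from the frosted end's +y corner. Label end points within 115 degrees of straight away from the robot.
- tag_clear (a point): Where to take that plate: on its centre line, half-way through its thickness, 42 mm from its centre towards the clear end (18 mm from that end); axes as tag_center. It overhangs the stand by 35 mm here, so fingers can reach below it and pinch it across its 40 mm width.
- tag_notch (a point): Middle of the notch in that plate: 54 mm from its centre towards the label end, 14 mm to the side; axes as tag_center.
- plain_a_center (a point): Another glass plate of 120 x 40 x 6 mm, frosted at one end too, but with four whole corners and no notch, lying flat on its own stand; not the one wanted. Point: its centre; x along its length to its frosted end, z up as it lies.
- plain_b_center (a point): Another glass plate of 120 x 40 x 6 mm, frosted at one end too, but with four whole corners and no notch, lying flat on its own stand; not the one wanted. Point: its centre; x along its length to its frosted end, z up as it lies.
- worktop_mid (a point): A fixed point on the worktop, straight ahead of the robot; its axes are the world's: x away from the robot, y to the robot's left, z up. The cook stands behind the robot, so the cook looks along +x and down.
- stand0: Fixed turned wooden stand, 62 mm across the foot, 50 mm across its flat top, 32 mm high; origin at the centre of its underside. One glass plate lies centred on it and overhangs at both ends. The notched plate lies on this one.
- stand1: Fixed turned wooden stand, 62 mm across the foot, 50 mm across its flat top, 32 mm high; origin at the centre of its underside. One glass plate lies centred on it and overhangs at both ends.
- stand2: Fixed turned wooden stand, 62 mm across the foot, 50 mm across its flat top, 32 mm high; origin at the centre of its underside. One glass plate lies centred on it and overhangs at both ends.

How it is judged (in metres and radians):
On the way:
1. the notched plate is lifted off its stand in the fingers (contact force between tag and the fingers above 1 N and height (world z) of tag_center above 0.07 m), for 0.2 s.
At the end, for the whole second after the job is handed in: The notched plate is held still in the fingers by its clear end, centre over 0.15 m up, label end 20 to 50 degrees above level and pointing away from the robot within about 22 degrees, level sideways within 15 degrees, upper face towards the cook; the other plates where they were (contact force between tag and the fingers above 1 N and height (world z) of tag_center above 0.15 m and angle between tag_center's own x axis and vertical between 0.7 and 1.222 rad and angle between tag_center's own y axis and vertical between 1.309 and 1.833 rad and angle between the y axis of tag_center and the y axis of worktop_mid, either way round below 0.38 rad and ((world x of tag_clear below 0.3 m and world x of tag_notch above 0.3 m) or (world x of tag_clear below 0.34 m and world x of tag_notch above 0.34 m) or (world x of tag_clear below 0.38 m and world x of tag_notch above 0.38 m) or (world x of tag_clear below 0.42 m and world x of tag_notch above 0.42 m) or (world x of tag_clear below 0.46 m and world x of tag_notch above 0.46 m) or (world x of tag_clear below 0.5 m and world x of tag_notch above 0.5 m) or (world x of tag_clear below 0.54 m and world x of tag_notch above 0.54 m) or (world x of tag_clear below 0.58 m and world x of tag_notch above 0.58 m) or (world x of tag_clear below 0.62 m and world x of tag_notch above 0.62 m) or (world x of tag_clear below 0.66 m and world x of tag_notch above 0.66 m) or (world x of tag_clear below 0.7 m and world x of tag_notch above 0.7 m) or (world x of tag_clear below 0.74 m and world x of tag_notch above 0.74 m) or (world x of tag_clear below 0.78 m and world x of tag_notch above 0.78 m) or (world x of tag_clear below 0.82 m and world x of tag_notch above 0.82 m) or (world x of tag_clear below 0.86 m and world x of tag_notch above 0.86 m)) and x of the grasp point in the frame of tag_center below 0 m and linear speed of tag below 0.03 m/s and angular speed of tag below 0.2 rad/s); the arm keeps its last pose, push and grip.
It fails at once if the fingers press on the frosted label end (contact force between tag_end and the fingers above 1 N).
It fails at once if one of the other plates is shifted by more than 15 mm (distance of any of plain_a_center, plain_b_center from where it was at the start of the episode above 0.015 m).
It also fails if it takes over 42 s, if anything falls off the work surface, if the arm or the gripper's body presses on something with over 40 N, if the wrist force passes 120 N, or if a joint passes its speed limit or range.

## Working session

There is one attempt and no reset: what is moved stays moved. The work goes in short steps, Python scripts to look and compute and a tool call to move; the robot and the scene stay as the last step left them, time stands still between calls to the robot, and variables do not carry over. Pictures are saved under pics/ and viewed, at most 10 in all, crops included, and the job is handed in when it is done.

Besides the shell and the picture viewer there is one more tool, called after ">>>" as name(argument=value, ...) on one line, values as JSON. send_rows: Moves the arm, as the interface text tells. Its arguments: {"type":"object","properties":{"steps":{"type":"array","items":{"type":"number"}}},"required":["steps"]}

```bash
mkdir -p pics; python3 - <<'E'
from rig import readout, vision
import cv2,numpy as np
s=readout.get_state();print(s['t'],s['tool_pos'],s['eef_rot'],s['width'])
for n in('scene','top'):
    im=vision.snapshot(n);cv2.imwrite(f'pics/{n}0.png',im[...,::-1])
    p=vision.camera_params(n);print(n,p['fx'],p['cx'],p['cy'],np.round(np.array(p['view']),3).tolist())
E
```

```text
0.0 [0.25400461 0.57064099 0.22975496] [-1.79919483e+02  6.16231092e-03  1.56007942e+02] 0.08651326796025978
scene 487.31858942087706 314.6732945998895 236.93522380955673 [[-0.851, -0.524, -0.026, 0.347], [-0.182, 0.343, -0.922, 0.157], [0.492, -0.78, -0.387, 0.96], [0.0, 0.0, 0.0, 1.0]]
top 552.7878531519493 319.67150169594146 241.20571037878238 [[-0.015, -1.0, -0.013, -0.026], [-0.988, 0.017, -0.151, 0.438], [0.152, 0.011, -0.988, 1.318], [0.0, 0.0, 0.0, 1.0]]
```

View pics/top0.png

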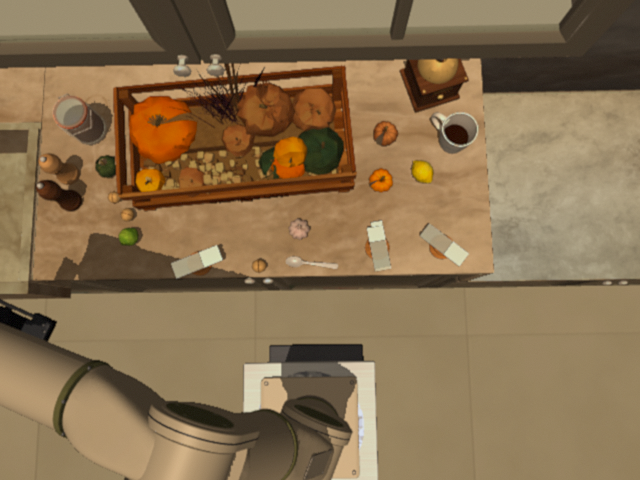

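View pics/scene0.png

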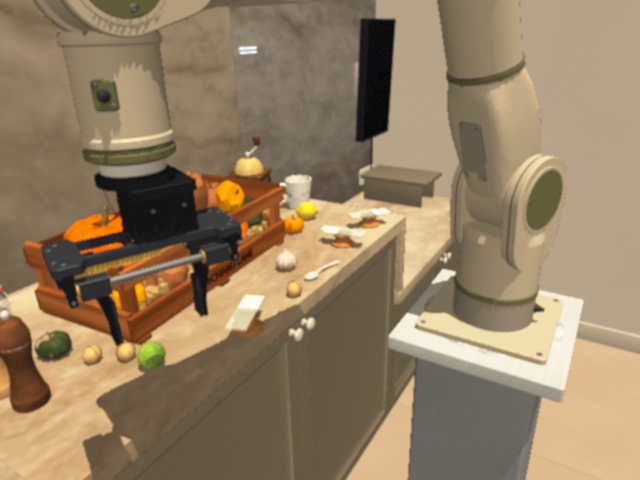

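The top view shows plates near (198,260), (378,246) and (443,244). The middle one seems to have a notch at its far-left corner, about (369,224). I'll enlarge all three.

```bash
python3 - <<'E'
import cv2,numpy as np
im=cv2.imread('pics/top0.png')
a=im[210:280,350:480];b=im[235:290,160:290]
f=lambda x:cv2.resize(x,None,fx=6,fy=6,interpolation=cv2.INTER_CUBIC)
a=f(a)[:, :780];b=f(b)[:170*2]
o=np.vstack([a,cv2.resize(b[:180*2],None,fx=.5,fy=.5) if 0 else np.zeros((0,780,3),np.uint8)])
o=np.vstack([o, np.pad(cv2.resize(b,(390,170)),((0,0),(0,390),(0,0)))])
cv2.imwrite('pics/c1.png',o);print(o.shape)
E
```

```text
(590, 780, 3)
```

View pics/c1.png

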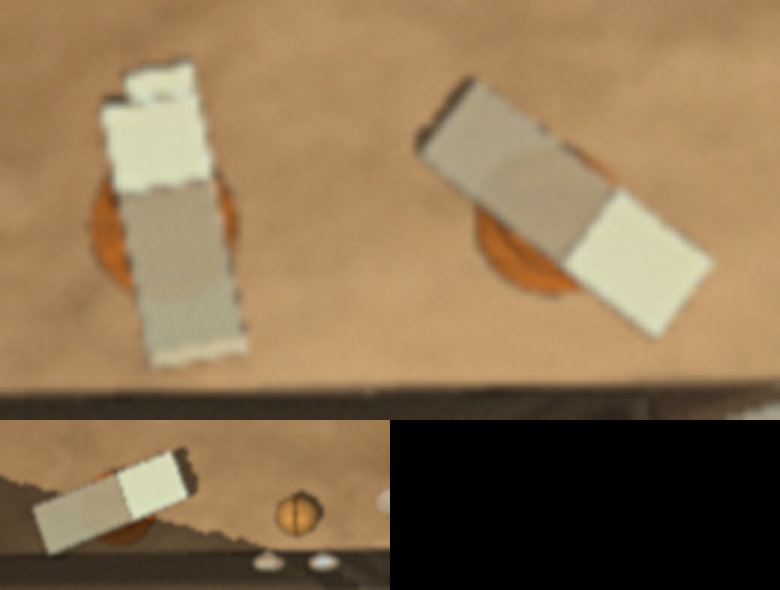

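The crop confirms it: the middle plate has the notch, at its far-left corner, with its label end pointing away from the robot. Next I'll compute positions.

```bash
cat >h.py <<'E'
import numpy as np
from rig import readout, vision
from scipy.spatial.transform import Rotation as R
def ray(name,uv,z,p=None):
    p=p or vision.camera_params(name);V=np.array(p['view']);Rm,t=V[:3,:3],V[:3,3]
    uv=np.atleast_2d(uv).astype(float)
    d=np.c_[(uv[:,0]-p['cx'])/p['fx'],(uv[:,1]-p['cy'])/p['fy'],np.ones(len(uv))]@Rm
    c=-Rm.T@t
    return c+d*((z-c[2])/d[:,2])[:,None]
def tool():
    s=readout.get_state();return np.array(s['tool_pos']),R.from_euler('xyz',s['eef_rot'],degrees=True),s
E
python3 - <<'E'
from h import *
c=lambda l:np.array(l)/6.+[350,210]
P=ray('top',c([[193,62],[247,348],[150,365],[103,103],[210,178],[115,192]]),.038)
print(P.round(4))
fr,nr,nl=P[:3];print('L',np.linalg.norm(fr-nr),'W',np.linalg.norm(nr-nl))
d=(fr-nr)/np.linalg.norm(fr-nr);print('yaw',np.degrees(np.arctan2(d[1],d[0])),'centre',(fr+nl)/2,'clear',(fr+nl)/2-.042*d)
print('stand', ray('top',c([[165,228]]),.038))
print('edge',ray('top',[[378,274]],0))
p,r,s=tool();print(r.as_matrix().round(2))
E
```

```text
[[ 0.4853 -0.1871  0.038 ]
 [ 0.3679 -0.205   0.038 ]
 [ 0.3617 -0.1658  0.038 ]
 [ 0.469  -0.15    0.038 ]
 [ 0.4374 -0.1924  0.038 ]
 [ 0.4323 -0.1538  0.038 ]]
L 0.11877591067086792 W 0.039668267161939434
yaw 8.662132066588878 centre [ 0.42351804 -0.17645368  0.038     ] clear [ 0.38199711 -0.18277919  0.038     ]
stand [[ 0.41721105 -0.17356722  0.038     ]]
edge [[ 0.35740017 -0.17635314  0.        ]]
[[-0.91  0.41 -0.  ]
 [ 0.41  0.91 -0.  ]
 [-0.   -0.   -1.  ]]
```

Plate sizes check out at 118.8 x 39.7 mm. The centre is about (0.4235, -0.1765) with yaw 8.7°. I'm moving out along an arc to keep clear of the base.

>>> send_rows(steps=[-0.97, -0.67, 0, 0, 1, -0.97, -0.67, 0, 0, 1, -0.97, -0.67, 0, 0, 1, -0.97, -0.67, 0, 0, 1, -0.97, -0.67, 0, 0, 1, -0.97, -0.67, 0, 0, 1, -0.97, -0.67, 0, 0, 1, -0.97, -0.67, 0, 0, 1])

```text
t: 0.77
tool_pos: [0.3527, 0.4088, 0.2302]
eef_rot: [-180.0, -0.0, 156.0]
wrist_force: [0.5, 1.2, -0.8]
width: 0.0869
grasp_force: 0.0
```

>>> send_rows(steps=[-0.97, -0.67, 0, 0, 1, -0.97, -0.67, 0, 0, 1, -0.97, -0.67, 0, 0, 1, -0.97, -0.67, 0, 0, 1, -0.97, -0.67, 0, 0, 1, -0.97, -0.67, 0, 0, 1, -0.97, -0.67, 0, 0, 1, -0.97, -0.67, 0, 0, 1])

```text
t: 1.43
tool_pos: [0.4508, 0.2477, 0.2303]
eef_rot: [-180.0, -0.0, 156.0]
wrist_force: [-0.1, 1.1, 0.2]
width: 0.0868
grasp_force: 0.0
```

>>> send_rows(steps=[0, 0, 0, 1, 1, 0, 0, 0, 1, 1, 0, 0, 0, 1, 1, 0, 0, 0, 1, 1, 0, 0, 0, 1, 1, 0, 0, 0, 1, 1, 0, 0, 0, 1, 1, 0, 0, 0, 1, 1])

```text
t: 2.1
tool_pos: [0.4503, 0.2488, 0.2302]
eef_rot: [-180.0, 0.0, 107.7]
wrist_force: [0.5, -0.3, -0.1]
width: 0.087
grasp_force: 0.0
```

>>> send_rows(steps=[0, 0, 0, 1, 1, 0, 0, 0, 1, 1, 0, 0, 0, 1, 1, 0, 0, 0, 1, 1, 0, 0, 0, 1, 1, 0, 0, 0, 1, 1, 0, 0, 0, 1, 1, 0, 0, 0, 1, 1])

```text
t: 2.77
tool_pos: [0.4503, 0.2488, 0.2302]
eef_rot: [-180.0, 0.0, 59.7]
wrist_force: [0.6, 0.3, -0.0]
width: 0.0872
grasp_force: 0.0
```

>>> send_rows(steps=[0, 0, 0, 1, 1, 0, 0, 0, 1, 1, 0, 0, 0, 1, 1, 0, 0, 0, 1, 1, 0, 0, 0, 1, 1, 0, 0, 0, 1, 1, 0, 0, 0, 1, 1, 0, 0, 0, 1, 1])

```text
t: 3.43
tool_pos: [0.4503, 0.2488, 0.2302]
eef_rot: [180.0, 0.0, 11.7]
wrist_force: [0.3, -0.6, 0.1]
width: 0.0865
grasp_force: 0.0
```

>>> send_rows(steps=[-0.29, 0.87, 0, 0.5, 1, -0.29, 0.87, 0, 0, 1, -0.29, 0.87, 0, 0, 1, -0.29, 0.87, 0, 0, 1, -0.29, 0.87, 0, 0, 1, -0.29, 0.87, 0, 0, 1, -0.29, 0.87, 0, 0, 1, -0.29, 0.87, 0, 0, 1])

```text
t: 4.1
tool_pos: [0.427, 0.1026, 0.2305]
eef_rot: [-180.0, 0.0, 9.0]
wrist_force: [-0.0, -0.1, 0.7]
width: 0.0869
grasp_force: 0.0
```

>>> send_rows(steps=[-0.29, 0.87, 0, 0, 1, -0.29, 0.87, 0, 0, 1, -0.29, 0.87, 0, 0, 1, -0.29, 0.87, 0, 0, 1, -0.29, 0.87, 0, 0, 1, -0.29, 0.87, 0, 0, 1, -0.29, 0.87, 0, 0, 1, -0.29, 0.87, 0, 0, 1])

```text
t: 4.77
tool_pos: [0.4028, -0.0421, 0.2304]
eef_rot: [-180.0, -0.0, 9.0]
wrist_force: [0.5, 0.8, 0.1]
width: 0.0872
grasp_force: 0.0
```

>>> send_rows(steps=[-0.29, 0.87, 0.5, 0, 1, -0.29, 0.87, 0.5, 0, 1, -0.29, 0.87, 0.5, 0, 1, -0.29, 0.87, 0.5, 0, 1, -0.29, 0.87, 0.5, 0, 1, -0.29, 0.87, 0.5, 0, 1, -0.29, 0.87, 0.5, 0, 1, -0.29, 0.87, 0.5, 0, 1])

```text
t: 5.43
tool_pos: [0.3786, -0.1866, 0.15]
eef_rot: [-180.0, -0.0, 9.0]
wrist_force: [1.0, -0.4, -0.8]
width: 0.0872
grasp_force: 0.0
```

```bash
python3 - <<'E'
from h import *
import cv2
p,r,s=tool();print(s['t'],p,s['eef_rot'],s['joints'])
pr=vision.camera_params('wrist');im=vision.snapshot('wrist');cv2.imwrite('pics/w1.png',im[...,::-1])
import json;json.dump({k:np.array(v).tolist() for k,v in pr.items()},open('w1.json','w'))
V=np.array(pr['view']);print((-V[:3,:3].T@V[:3,3]).round(3),pr['fx'])
E
```

```text
5.4333 [ 0.37859804 -0.18664216  0.15004539] [-1.79963766e+02 -3.58054080e-02  8.99431464e+00] [-29.12849912  -7.98659938  47.10519434 120.47001365   6.38956294
  65.10584373 -66.00479495]
[ 0.451 -0.175  0.304] 414.8174782709361
```

View pics/w1.png

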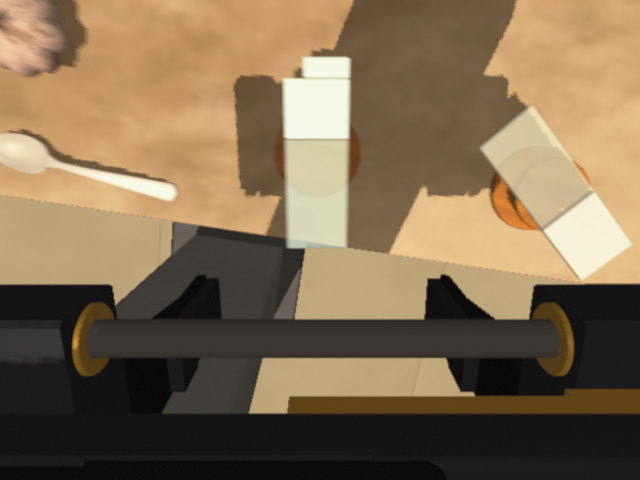

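The wrist view shows the notched plate upright in the image: far right corner (350,57), near right (347,247), near left (287,247). The notch is at the far left, around (292,68).

```bash
python3 - <<'E'
from h import *
import json
P=ray('w',[[350,57],[347.5,247.5],[286.5,247.5],[283.5,79]],.038,json.load(open('w1.json')))
print(P.round(4))
fr,nr,nl,fl=P;d=(fr-nr)/np.linalg.norm(fr-nr)
print('L',np.linalg.norm(fr-nr),'W',np.linalg.norm(nr-nl),'yaw',np.degrees(np.arctan2(d[1],d[0])))
c=(fr+nl)/2;print(c,c-.046*d)
p,r,s=tool();e=c-.046*d-[0,0,.007]-p;print('tool move mm',(r.inv().apply(e)*1000).round(1))
E
```

```text
[[ 0.4886 -0.186   0.038 ]
 [ 0.3715 -0.205   0.038 ]
 [ 0.3651 -0.1645  0.038 ]
 [ 0.4702 -0.1485  0.038 ]]
L 0.11868639115811158 W 0.04097659891868158 yaw 9.212128419415587
[ 0.42684514 -0.17525641  0.038     ] [ 0.38143843 -0.18262055  0.038     ]
tool move mm [  5.5  -6.1 117.6]
```

>>> send_rows(steps=[0.2, -0.25, 0, 0, 1, 0, 0, 0.9, 0, 1, 0, 0, 0.9, 0, 1, 0, 0, 0.9, 0, 1, 0, 0, 0.9, 0, 1, 0, 0, 0.9, 0, 1, 0, 0, 0.9, 0, 1, 0, 0, 0.55, 0, 1])

```text
t: 6.15
tool_pos: [0.382, -0.179, 0.0301]
eef_rot: [-180.0, 0.1, 9.1]
wrist_force: [0.2, 1.0, -1.0]
width: 0.0871
grasp_force: 0.0
```

>>> send_rows(steps=[0, 0, 0, 0, -1, 0, 0, 0, 0, -1, 0, 0, 0, 0, -1, 0, 0, 0, 0, -1, 0, 0, 0, 0, -1, 0, 0, 0, 0, -1, 0, 0, 0, 0, -1, 0, 0, 0, 0, -1])

```text
t: 6.82
tool_pos: [0.3827, -0.1799, 0.0317]
eef_rot: [-180.0, -0.0, 9.0]
wrist_force: [-0.4, -0.4, -0.3]
width: 0.0418
grasp_force: 0.0
```

>>> send_rows(steps=[0, 0, 0, 0, -1, 0, 0, 0, 0, -1, 0, 0, 0, 0, -1, 0, 0, 0, 0, -1, 0, 0, 0, 0, -1, 0, 0, 0, 0, -1, 0, 0, 0, 0, -1, 0, 0, 0, 0, -1])

```text
t: 7.48
tool_pos: [0.3826, -0.1799, 0.0316]
eef_rot: [-180.0, -0.0, 9.0]
wrist_force: [0.5, 1.1, 2.3]
width: 0.0393
grasp_force: 30.0
```

>>> send_rows(steps=[0, 0, 0.04, 0, -1, 0, 0, 0.04, 0, -1, 0, 0, 0.04, 0, -1, 0, 0, 0.04, 0, -1, 0, 0, 0.04, 0, -1, 0, 0, 0.04, 0, -1, 0, 0, 0.04, 0, -1, 0, 0, 0, 0, -1])

```text
t: 8.15
tool_pos: [0.3827, -0.1801, 0.0262]
eef_rot: [-180.0, -0.0, 9.0]
wrist_force: [-1.7, 1.2, 10.7]
width: 0.0394
grasp_force: 30.0
```

```bash
python3 - <<'E'
from h import *
import cv2
p,r,s=tool();print(p,s['wrist_force'],s['wrist_torque'])
cv2.imwrite('pics/w2.png',np.hstack([cv2.resize(vision.snapshot('scene')[200:270,290:400],(440,280),interpolation=2),cv2.resize(vision.snapshot('wrist')[:300,160:480],(299,280))])[...,::-1])
E
```

```text
[ 0.38271474 -0.18006281  0.02617357] [-1.72251514  1.23520308 10.69012691] [0.22142118 0.54343209 0.00272135]
```

View pics/w2.png

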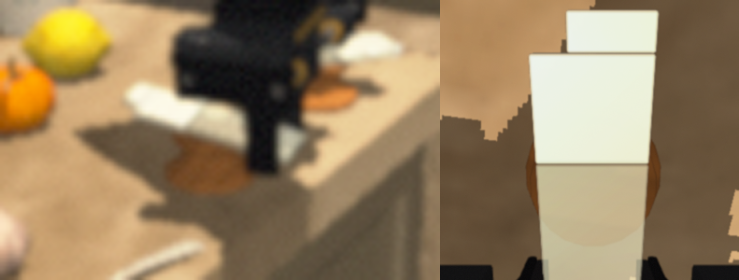

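The scene crop shows the plate pivoting on the stand edge with its label end rising, at only about 11 N. I'll continue pushing down.

>>> send_rows(steps=[0.01, 0, 0.05, 0, -1, 0.01, 0, 0.05, 0, -1, 0.01, 0, 0.05, 0, -1, 0.01, 0, 0.05, 0, -1, 0.01, 0, 0.05, 0, -1, 0.01, 0, 0.05, 0, -1, 0, 0, 0.05, 0, -1, 0, 0, 0, 0, -1])

```text
t: 8.92
tool_pos: [0.384, -0.1799, 0.0192]
eef_rot: [-180.0, -0.0, 9.0]
wrist_force: [-1.9, 1.6, 11.7]
width: 0.0392
grasp_force: 30.0
```

>>> send_rows(steps=[0, 0, -0.2, 0, -1, 0, 0, -0.3, 0, -1, 0, 0, -0.4, 0, -1, 0, 0, -0.5, 0, -1, 0, 0, -0.5, 0, -1, 0, 0, -0.5, 0, -1, 0, 0, -0.3, 0, -1, 0, 0, -0.2, 0, -1])

```text
t: 9.58
tool_pos: [0.3839, -0.1797, 0.0776]
eef_rot: [-180.0, -0.1, 9.0]
wrist_force: [0.1, 0.2, -1.4]
width: 0.0395
grasp_force: 30.0
```

```bash
python3 - <<'E'
from h import *
import cv2,json
p,r,s=tool();print(p,s['wrist_force'],s['wrist_torque'],s['grasp_force'])
pr=vision.camera_params('wrist');w=vision.snapshot('wrist')
json.dump({k:np.array(v).tolist() for k,v in pr.items()},open('w3.json','w'))
sc=vision.snapshot('scene')
print(w.shape)
cv2.imwrite('pics/w3.png',np.hstack([cv2.resize(sc[150:270,290:410],(320,320),interpolation=2),w[:320,:480]])[...,::-1])
E
```

```text
[ 0.38392752 -0.17968504  0.07762967] [ 0.07376371  0.18753243 -1.36826144] [-0.03025997  0.17746135  0.01120381] 30.00062102760012
(480, 640, 3)
```

View pics/w3.png

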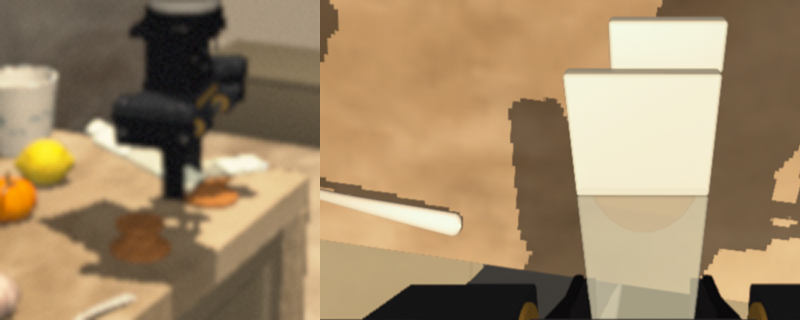

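The plate is clear of the stand with its label end up. I'll fit its pose from the corners: far right (406,22), tab left (290,22), shoulder left (245,73), frost line (257,195) to (389,195).

```bash
cat >>h.py <<'E'
def pose(o,uv,pr):
    import cv2
    K=np.array([[pr['fx'],0,pr['cx']],[0,pr['fy'],pr['cy']],[0,0,1]])
    ok,rv,t=cv2.solvePnP(np.array(o,float)/1000,np.array(uv,float),K,None,flags=cv2.SOLVEPNP_SQPNP)
    ok,rv,t=cv2.solvePnP(np.array(o,float)/1000,np.array(uv,float),K,None,rv,t,True)
    print('err px',(cv2.projectPoints(np.array(o,float)/1000,rv,t,K,None)[0][:,0]-uv).round(1).tolist())
    V=np.array(pr['view']);Rw=V[:3,:3].T@cv2.Rodrigues(rv)[0];c=V[:3,:3].T@(t[:,0]-V[:3,3])
    print('centre',c.round(3),'elev',np.degrees(np.arcsin(Rw[2,0])),'yaw',np.degrees(np.arctan2(Rw[1,0],Rw[0,0])),'ytilt',np.degrees(np.arcsin(Rw[2,1])))
    return c,Rw
E
python3 - <<'E'
from h import *
import json
pr=json.load(open('w3.json'))
c,Rw=pose([[60,-20,3],[60,8,3],[48,20,3],[12,-20,3],[12,20,3]],[[406,22],[290,22],[245,74],[389,195],[257,195]],pr)
p,r,s=tool();g=p-r.apply([0,0,.011]);print('grasp in plate mm',Rw.T@(g-c)*1000)
E
```

```text
err px [[0.4, -0.2], [-0.4, -0.1], [0.1, -0.1], [-1.0, 0.2], [0.9, 0.3]]
centre [ 0.424 -0.174  0.099] elev 20.30870586644191 yaw 9.053960523029101 ytilt 0.043757894718898765
grasp in plate mm [-41.28746979   0.45349781   4.31964687]
```

The elevation is only 20°, which suggests slip and springback, so I'll push it again on the stand edge with a bit more lever and depth.

>>> send_rows(steps=[-0.2, 0, 0.4, 0, -1, 0, 0, 0.4, 0, -1, 0, 0, 0.4, 0, -1, 0, 0, 0.4, 0, -1, 0, 0, 0.4, 0, -1, 0, 0, 0.4, 0, -1, 0, 0, 0.2, 0, -1, 0, 0, 0.1, 0, -1])

```text
t: 10.35
tool_pos: [0.3787, -0.1804, 0.0216]
eef_rot: [180.0, 0.2, 9.0]
wrist_force: [-1.0, 0.2, -0.6]
width: 0.0398
grasp_force: 30.0
```

>>> send_rows(steps=[0, 0, 0.07, 0, -1, 0, 0, 0.07, 0, -1, 0, 0, 0.07, 0, -1, 0, 0, 0.07, 0, -1, 0, 0, 0.07, 0, -1, 0, 0, 0.07, 0, -1, 0, 0, 0.07, 0, -1, 0, 0, 0, 0, -1])

```text
t: 11.02
tool_pos: [0.3812, -0.1804, 0.0139]
eef_rot: [180.0, -0.1, 9.0]
wrist_force: [-1.5, 2.2, 10.7]
width: 0.0395
grasp_force: 30.0
```

```bash
python3 - <<'E'
from h import *
import cv2,json
p,r,s=tool();print(p,s['wrist_force'],s['wrist_torque'],s['grasp_force'])
pr=vision.camera_params('wrist');w=vision.snapshot('wrist')
json.dump({k:np.array(v).tolist() for k,v in pr.items()},open('w4.json','w'))
sc=vision.snapshot('scene')
cv2.imwrite('pics/w4.png',np.hstack([cv2.resize(sc[150:270,290:410],(320,320),interpolation=2),w[:320,:480]])[...,::-1])
E
```

```text
[ 0.38116203 -0.1803904   0.01386748] [-1.54333992  2.16567409 10.65996457] [0.31653582 0.13866663 0.03046916] 30.00161776319146
```

View pics/w4.png

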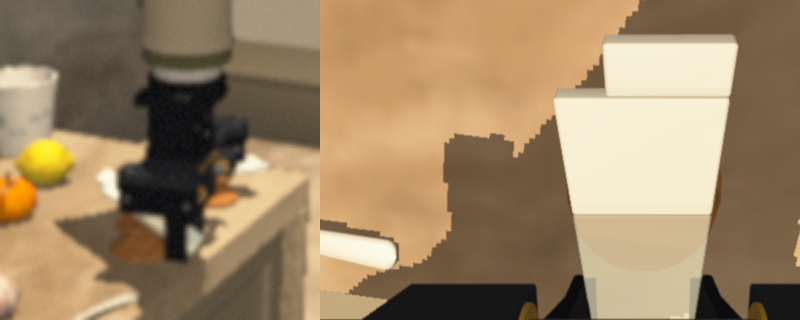

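While pressed, the plate is steeper. Corner pixels: far right (416,43), tab left (284,43), shoulder left (235,97), frost line (253,214) to (392,214).

```bash
python3 - <<'E'
from h import *
import json
pr=json.load(open('w4.json'))
c,Rw=pose([[60,-20,3],[60,8,3],[48,20,3],[12,-20,3],[12,20,3]],[[416,43],[284,43],[235,97],[392,214],[253,214]],pr)
p,r,s=tool();g=p-r.apply([0,0,.011]);print('grasp in plate mm',Rw.T@(g-c)*1000)
E
```

```text
err px [[0.5, -0.2], [-0.5, -0.0], [0.2, 0.0], [-1.0, 0.2], [0.7, 0.1]]
centre [ 0.418 -0.175  0.042] elev 28.726967396145916 yaw 9.283122290979797 ytilt -0.37853362166133714
grasp in plate mm [-40.77859317   0.33549573   3.29979832]
```

>>> send_rows(steps=[0.03, 0, 0.02, 0, -1, 0.03, 0, 0.02, 0, -1, 0.03, 0, 0.02, 0, -1, 0.03, 0, 0.02, 0, -1, 0.03, 0, 0.02, 0, -1, 0.03, 0, 0.02, 0, -1, 0.03, 0, 0, 0, -1, 0, 0, 0, 0, -1])

```text
t: 11.78
tool_pos: [0.3831, -0.1799, 0.0108]
eef_rot: [-180.0, 0.1, 9.0]
wrist_force: [-6.8, -1.4, 8.3]
width: 0.0395
grasp_force: 30.0
```

>>> send_rows(steps=[0, 0, -0.2, 0, -1, 0, 0, -0.3, 0, -1, 0, 0, -0.4, 0, -1, 0, 0, -0.5, 0, -1, 0, 0, -0.5, 0, -1, 0, 0, -0.5, 0, -1, 0, 0, -0.3, 0, -1, 0, 0, -0.2, 0, -1])

```text
t: 12.45
tool_pos: [0.3846, -0.1796, 0.0697]
eef_rot: [-180.0, -0.1, 9.0]
wrist_force: [-0.6, 0.2, -1.2]
width: 0.0393
grasp_force: 30.0
```

```bash
python3 - <<'E'
from h import *
import cv2,json
p,r,s=tool();print(p,s['wrist_force'],s['wrist_torque'],s['grasp_force'])
pr=vision.camera_params('wrist');w=vision.snapshot('wrist')
json.dump({k:np.array(v).tolist() for k,v in pr.items()},open('w5.json','w'))
cv2.imwrite('pics/w5.png',w[:320,160:480,::-1].repeat(1,0))
E
```

```text
[ 0.38455364 -0.17958689  0.0696877 ] [-0.58872257  0.19746725 -1.17187815] [-0.01827718  0.21300763  0.00592015] 29.999784249812365
```

View pics/w5.png

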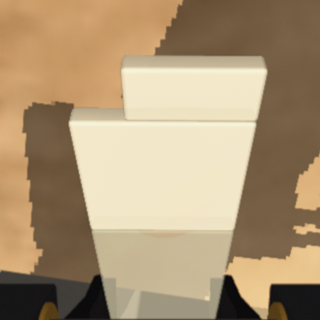

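Now lifted and steeper again. Full-image corners: far right (425,70), tab left (283,70), shoulder left (230,122), frost line (251,230) to (393,230).

```bash
python3 - <<'E'
from h import *
import json
pr=json.load(open('w5.json'))
c,Rw=pose([[60,-20,3],[60,8,3],[48,20,3],[12,-20,3],[12,20,3]],[[425,70],[283,70],[230,122],[393,230],[251,230]],pr)
p,r,s=tool();g=p-r.apply([0,0,.011]);print('grasp in plate mm',Rw.T@(g-c)*1000)
E
```

```text
err px [[0.5, 0.0], [-0.8, -0.2], [0.6, 0.1], [-0.7, -0.0], [0.4, 0.2]]
centre [ 0.419 -0.174  0.101] elev 34.50687060994435 yaw 8.623536360354896 ytilt 0.5258328594169194
grasp in plate mm [-39.70488212  -0.34941732   3.09761387]
```

The plate is at 34.5° and held well. I'll lift it to about 25 cm and square the yaw.

>>> send_rows(steps=[0, 0, -0.2, 0.1, -1, 0, 0, -0.4, 0.2, -1, 0, 0, -0.5, 0.2, -1, 0, 0, -0.5, 0.2, -1, 0, 0, -0.5, 0.2, -1, 0, 0, -0.5, 0.2, -1, 0, 0, -0.5, 0.2, -1, 0, 0, -0.5, 0.2, -1])

```text
t: 13.17
tool_pos: [0.3836, -0.1797, 0.141]
eef_rot: [180.0, 0.0, -0.1]
wrist_force: [-0.4, -0.5, -0.7]
width: 0.0396
grasp_force: 30.0
```

>>> send_rows(steps=[0, 0, -0.5, 0, -1, 0, 0, -0.5, 0, -1, 0, 0, -0.5, 0, -1, 0, 0, -0.5, 0, -1, 0, 0, -0.5, 0, -1, 0, 0, -0.5, 0, -1, 0, 0, -0.4, 0, -1, 0, 0, -0.2, 0, -1])

```text
t: 13.83
tool_pos: [0.3843, -0.1798, 0.2139]
eef_rot: [-180.0, -0.1, -0.0]
wrist_force: [0.0, 0.3, -1.3]
width: 0.0399
grasp_force: 30.0
```

>>> send_rows(steps=[0, 0, -0.2, 0, -1, 0, 0, -0.1, 0, -1, 0, 0, 0, 0, -1, 0, 0, 0, 0, -1, 0, 0, 0, 0, -1, 0, 0, 0, 0, -1, 0, 0, 0, 0, -1, 0, 0, 0, 0, -1])

```text
t: 14.5
tool_pos: [0.3838, -0.1797, 0.2186]
eef_rot: [-180.0, 0.0, 0.0]
wrist_force: [-0.4, -0.2, -0.8]
width: 0.0396
grasp_force: 30.0
```

```bash
python3 - <<'E'
from h import *
import cv2,json
p,r,s=tool();print(p,s['eef_rot'],s['wrist_force'],s['grasp_force'],s['qd'])
pr=vision.camera_params('wrist');w=vision.snapshot('wrist')
json.dump({k:np.array(v).tolist() for k,v in pr.items()},open('w6.json','w'))
sc=vision.snapshot('scene')
cv2.imwrite('pics/w6.png',np.hstack([cv2.resize(sc[80:280,250:450],(320,320),interpolation=2),w[:320,:480]])[...,::-1])
E
```

```text
[ 0.38383915 -0.17966169  0.21856561] [-1.79996190e+02  1.59973044e-02  3.46128723e-03] [-0.36057649 -0.23093981 -0.84299432] 29.9997881334275 [ 0.04230525 -0.08008135 -0.07193374 -0.02280665  0.0267274   0.04338076
  0.05673223]
```

View pics/w6.png

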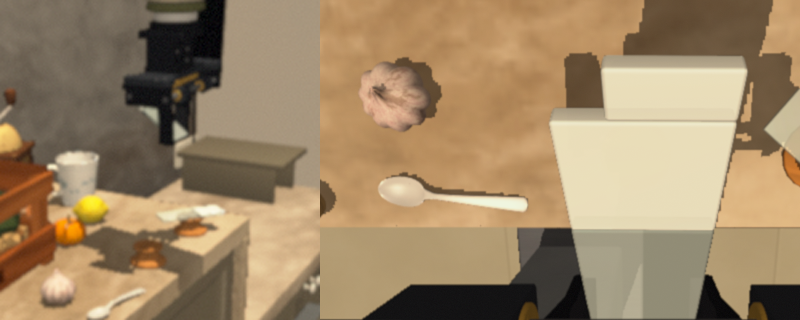

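The plate sits at the same wrist-image pixels as before (far right 425,70; shoulder 231,122), so it's still at about 34.5° with no creep. It is level, yaw is about 0, and the other plates are where they were. Handing in now.

```bash
python3 -c "
from rig import order
print(order.close_job())"
```

```text
the job is handed in; nothing more can be done
None
```

I handed the job in at about 14.6 s with the notched plate gripped by its clear end, centre about 25 cm up. The label end points away from the robot, tilted up about 35° and level sideways; as far as the pictures show, the other two plates are undisturbed. The close-out returned no verdict.

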